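Zero the coffee grinder, back it off three clicks and set the cup under its spout

ROBOT

A 7-joint arm with a two-finger parallel gripper is mounted at the origin on the work surface; the furniture and walls round the work are solid. World frame = base frame: x ahead of the robot, y to its left, z up, the work surface at z = 0. Lengths are in m, angles in rad, forces in N, time in s.
With the tool pointing down it reaches from about 0.425 to 0.875 m from the base axis. Payload 4.7 kg.
Tool frame: the origin (TCP) lies where the fingers leave the gripper's body, on its centre line; the fingertips stand 70 mm ahead of it and the grasp point (between the pads) lies 51 mm ahead of it; z points along the fingers, y is the line along which they close (so a half turn about z gives the same grasp; the last joint's range is limited). The gripper opens to 87 mm and grips with 3 to 60 N. Pads are 19 mm wide; open, the fingers measure 117 mm over their backs; the gripper's body (75 mm by 190 mm) begins 51 mm behind the grasp point.
Start: joints at [-1.196, 0.321, -0.07, 1.45, 0.023, 1.371, -0.057], TCP at [0.229, 0.608, 0.292] pointing down, gripper open.
Joint ranges: [-2.86, 2.86], [-0.3, 2.09], [-1.38, 1.24], [0.06, 2.45], [-1.56, 4.7], [0.09, 2.05], [-2.69, 2.69]. Speed limits (rad/s): [2.57, 2.57, 3.14, 3.14, 3.14, 3.14, 3.14].

INTERFACE

Orientations are given as a rotation vector (axis times angle).
In Python, from bench import ctrl gives the robot as it stands.
- The arm moves only by the tool play_rows, never from a script. Its argument "increments" is a list that holds one entry, the list of rows, each a list of 7 numbers: the shift along the tool's x, y, z as a fraction of full scale, then the turn, a rotation vector about the tool's x, y, z as a fraction of full scale, then the gripper command: -1 is shut, 1 is fully open, values between are in proportion. A call has 1 to 8 rows; each row is the pose to reach, as a shift and turn from the pose commanded when the call began, along the tool's axes at that moment; what a row does not reach only later rows make up. Full scale, the value 1, is 0.1 m for a shift and 90 degrees for a turn. A row lasts 1/10 s, in which the tool goes at most 50 mm and 8.59 degrees, less where a joint would pass 70% of its speed; a pose out of reach is approached as far as the arm can. A call with a number of a shift or a turn outside -1 to 1 is refused whole. A call with a gripper value outside its range is refused whole. The fingers move at their own pace and stop on an object; "squeeze" is the grip in N (left out, the last holds). Time passes only in rows, so rows that repeat a pose let the fingers close. It gives the time, the measured TCP pose, the force, the opening and the grip force at its end, in the units of the state.
- ctrl.get_state(): the state, without advancing time (a new reading comes with each control period).
- ctrl.get_image(name): name is "scene" or "top" or "wrist"; returns the picture (384x512x3 uint8, red, green, blue); there is no depth.
- ctrl.get_calibration(name): a dict with "vertical_fov" (degrees; the focal length in pixels is half the picture's height over the tangent of half this angle, whatever the lens; pixels are square), "cx", "cy" (the principal point, pixels), "R" (3x3) and "t" (3): a world point X has camera coordinates R X + t; the wrist camera has in their place "T_tool_cam" (4x4, takes a point from camera to tool coordinates, whose origin is the TCP and whose axes are the flange's). Camera axes: x right, y down, z forward; pixel columns grow to the right and rows downward; lengths in m; the calibration is good to about 2 mm. A picture is of the moment at which its call begins: read the wrist's pose just before it. get_calibration takes no time and is no camera call.
- ctrl.close_job(): hands the job in; it is judged then, once.
The state is a dict: "time": time; "joint_positions": joint angles; "qd": joint speeds; "joint_torque": joint torques, N m; "position": TCP position; "tool_rot": TCP orientation; "ft_force": force on the tool from outside, world axes, zero at the start; "torque": the same for the moment, N m; "grip_width": opening from 0.0 (shut) to 1.0 (fully open); "grip_force": force on a finger pad.
Only numpy, scipy, OpenCV 4.12 (cv2) and the standard library are available. Lean on these libraries where they do the work, as an engineer would, in place of code of your own. Each camera call takes 0.05 s, during which the arm holds its last target. There are 200 camera calls.

TASK

Reset the coffee grinder: turn the adjustment ring on its sloping head clockwise until the burrs touch (the ring stops), then back it off exactly three clicks anticlockwise and let it rest there. After that stand the steel dosing cup from the serving board upright on the grinder's tray, centred under the spout, and let go. Leave the other things on the board standing where they are.

Things in the scene. Friction and masses are not known exactly. Their poses are not given: they have to be found in the camera images.
- grinder: Fixed steel coffee grinder. Origin on the worktop under the front of its tray, 70 mm in front of the point below the spout; x points to its back (front faces the robot within 0.6 rad), z up. Tray slab 12 mm thick, x 17 to 217 mm, 150 wide; behind the tray a column 130 wide, x 117 to 215. The head (130 wide) overhangs the tray. Hopper behind the ring: 88 mm across, centre x 183, top z 352 mm.
- ring_grip (a point): Centre of the adjustment ring's outer end. Frame turns with the ring: z is the turning axis, out of the slope (35 degrees from vertical, leaning to the grinder's front); y along the white pointer. The ring, on the slope of the head, is a black ribbed cylinder 64 mm across, 38 mm high; grip across any diameter, tool along its axis. Ticks on the slope are one click apart.
- adjust_ring (a joint): Angle of the ring in rad: 0 at the stop where the burrs touch, growing anticlockwise seen from outside (backing off), up to 2.8. A detent holds it at every 20 degrees (0.349 rad, one click), the first at 0; let go, it settles into the nearest click. It starts between 3 and 7 clicks. Turning takes about 0.1 to 0.2 N m.
- tray_spot (a point): Point on top of the tray, 12 mm above the worktop, straight below the spout, where the cup's underside must be centred. Axes as grinder.
- dosing_cup: Loose round steel cup, open at the top, straight sided: 58 mm outside diameter, 70 mm high, wall 3 mm, about 0.15 kg, the same all round. Origin at the centre of its underside, z up. Stands on the serving board in one of four places.
- serving_board: Fixed wooden board 250 x 290 x 14 mm, left or right of the grinder; origin at the centre of its underside. Four things stand on it, about 120 and 140 mm apart, one near each corner, in any order.
- spice_jar: Loose glass jar with dark cap, 41 mm diameter, 105 mm high, origin at the centre of its underside. Bystander: leave it.
- egg_timer: Loose round kitchen timer, 64 mm diameter, 53 mm high, origin at the centre of its underside. Bystander: leave it.
- pink_cup: Loose soft cup turned upside down, 76 mm diameter at the foot, 60 mm high, origin at the centre of its underside. Bystander: leave it.
- spout_tip (a point): Lower end of the spout, 190 mm above the worktop; spout 19 mm across. Axes as grinder. The head's underside is 15 mm higher; its front edge is only 12 mm in front of the spout's axis. A tool bringing the cup must lean about 30 degrees from vertical, its wrist towards the grinder's front, to clear the head. Above its 23 mm high front the head slopes up to the back at 35 degrees from level.
Not all that is in view belongs to the job. Of the things that look like the dosing_cup, the smallest one is meant.

How it is judged:
By the outcome, as a careful person would: the job done as asked, in the order asked, and still so for the second after the job is handed in, with the robot touching nothing.
It also fails if it takes over 58 s, if anything falls off the work surface, if the arm or the gripper's body presses on something with over 40 N, if the wrist force passes 120 N, or if a joint passes its speed limit or range.

## Working session

There is one attempt and no reset: what is moved stays moved. The work goes in short steps, Python scripts to look and compute and a tool call to move; the robot and the scene stay as the last step left them, time stands still between calls to the robot, and variables do not carry over. Pictures are saved under pics/ and viewed, at most 10 in all, crops included, and the job is handed in when it is done.

Besides the shell and the picture viewer there is one more tool, called by a JSON object that holds its "method" and its "body". play_rows: Moves the arm, as the interface text tells. Shift numbers are shares of 0.1 m and turn numbers shares of 90 degrees, none past 1 either way. Its arguments: {"type":"object","properties":{"increments":{"type":"array"},"squeeze":{"type":"number"}},"required":["increments"]}

```bash
mkdir -p pics; ls; cat > h.py <<'E'
import numpy as np, cv2
from scipy.spatial.transform import Rotation as Ro
from bench import ctrl
def cal(n,st=None):
    c=ctrl.get_calibration(n); f=192/np.tan(np.radians(c["vertical_fov"])/2)
    if n=="wrist":
        st=st or ctrl.get_state(); T=np.array(c["T_tool_cam"]); W=np.eye(4)
        W[:3,:3]=Ro.from_rotvec(st["tool_rot"]).as_matrix(); W[:3,3]=st["position"]
        M=np.linalg.inv(W@T); R,t=M[:3,:3],M[:3,3]
    else: R,t=np.array(c["R"]),np.array(c["t"])
    return f,c["cx"],c["cy"],R,t
def ray(k,u,v):
    f,cx,cy,R,t=k; d=R.T@np.array([(u-cx)/f,(v-cy)/f,1]); return -R.T@t,d
def onz(k,u,v,z):
    o,d=ray(k,u,v); return o+d*(z-o[2])/d[2]
def proj(k,X):
    f,cx,cy,R,t=k; p=R@np.array(X)+t; return np.array([cx+f*p[0]/p[2],cy+f*p[1]/p[2]])
E
python3 - <<'E'
from h import *
ims=[]
for n in("scene","top"):
    i=ctrl.get_image(n)[:,:,::-1]; cv2.imwrite(f"pics/{n}0.png",i)
    print(n,ctrl.get_calibration(n)); cv2.imwrite(f"pics/{n}0b.png",cv2.resize(i,(784,588),interpolation=cv2.INTER_CUBIC))
print(ctrl.get_calibration("wrist"),ctrl.get_state())
E
```

```text
pics
scene {'vertical_fov': 44.27442954585861, 'cx': 252.3150574341239, 'cy': 194.10255023720413, 'R': array([[ 0.51354784, -0.8579305 , -0.01496224],
       [-0.381635  , -0.21275544, -0.89949422],
       [ 0.76852023,  0.46764342, -0.43667641]]), 't': array([-0.2613182 ,  0.34954314,  0.83646207])}
top {'vertical_fov': 42.349487770132285, 'cx': 248.76071434141562, 'cy': 200.88594885601043, 'R': array([[ 0.01174159, -0.99853756, -0.05277191],
       [-0.98981977, -0.00412039, -0.14226684],
       [ 0.14184135,  0.05390511, -0.98842059]]), 't': array([0.02577562, 0.52159633, 1.4766156 ])}
{'vertical_fov': 70.37116684477338, 'cx': 246.99165768113022, 'cy': 189.62458888882847, 'T_tool_cam': array([[ 1.55067126e-03, -9.64362076e-01, -2.64581521e-01,
         7.33859649e-02],
       [ 9.99997590e-01,  1.08422643e-03,  1.90897941e-03,
        -2.59682498e-04],
       [-1.55408107e-03, -2.64583843e-01,  9.64361434e-01,
        -9.19492711e-02],
       [ 0.00000000e+00,  0.00000000e+00,  0.00000000e+00,
         1.00000000e+00]])} {'time': 0.1, 'joint_positions': array([-1.19590883,  0.32175371, -0.07011136,  1.45153799,  0.02259612,
        1.37081328, -0.05685891]), 'qd': array([-6.38588911e-05, -7.33473267e-04,  5.36655294e-04, -2.48412841e-03,
       -5.19688630e-04,  5.45248552e-04,  2.14603577e-05]), 'joint_torque': array([ 9.67868345e-05, -4.92569554e+01, -4.05813698e-01, -3.13399601e+01,
       -6.42609852e-02,  3.95204220e-02,  7.54965208e-05]), 'position': array([0.22934831, 0.60779304, 0.29127539]), 'tool_rot': array([-5.63469696e-01, -3.09041383e+00,  2.68534697e-03]), 'ft_force': array([-0.90699057,  0.58064547, -1.61242545]), 'torque': array([ 0.02789853, -0.02385493,  0.02909949]), 'grip_force': 0.0, 'grip_width': 0.9994088896978846}
```

View pics/scene0b.png

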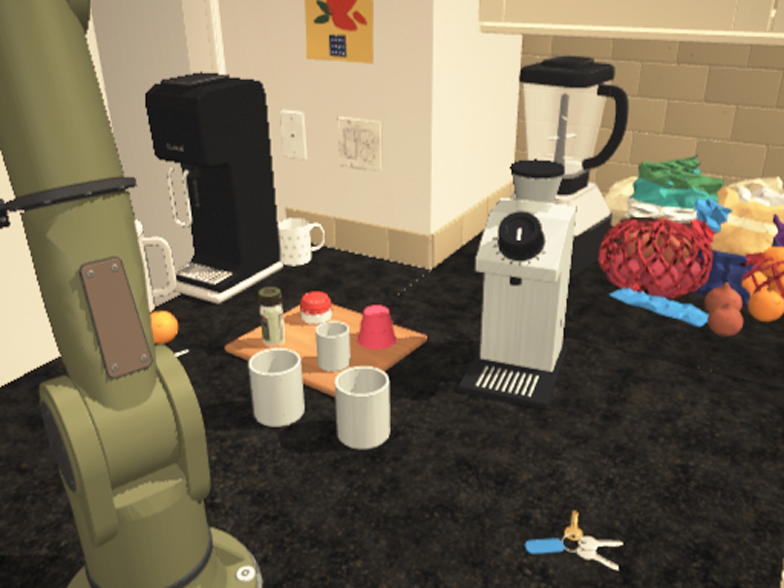

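View pics/top0b.png

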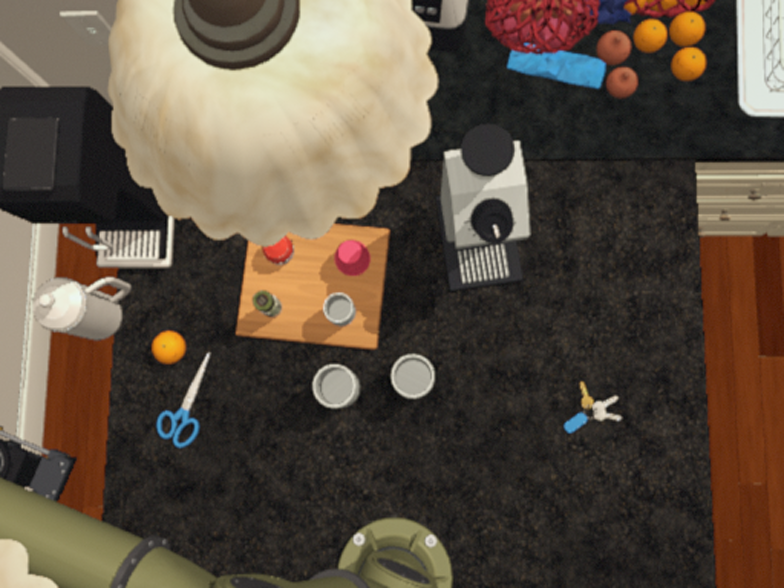

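The scene view shows the grinder with its ring at about (521,236) and the cup on the board at (333,346). In the top view, the ring is at (491,222), the tray's front corners are near (450,289) and (522,281), and the cup rim is at (339,308). Next I'll zoom in to measure.

```bash
python3 - <<'E'
from h import *
t=cv2.imread("pics/top0.png"); s=cv2.imread("pics/scene0.png")
a=cv2.resize(t[75:195,280:350],None,fx=5,fy=5,interpolation=cv2.INTER_CUBIC)  # 350x600
b=cv2.resize(s[100:265,300:380],None,fx=3.6,fy=3.6,interpolation=cv2.INTER_CUBIC)
b=cv2.copyMakeBorder(b,0,600-b.shape[0],0,0,cv2.BORDER_CONSTANT)
m=np.hstack([a,b]); m=np.clip(m.astype(float)*1.3+15,0,255).astype(np.uint8)
cv2.imwrite("pics/z1.png",m); print(m.shape)
# cup rim from top
k=cal("top")
for (u,v) in [(450,289),(522,281)]: print(onz(k,u/1.53125,v/1.53125,.012))
for (u,v) in [(247,225),(389,230),(377,348),(236,334)]: print('board',onz(k,u/1.53125,v/1.53125,.014))
hsv=cv2.cvtColor(t,cv2.COLOR_BGR2HSV)
roi=np.zeros(t.shape[:2],np.uint8); roi[185:220,205:240]=1
mk=((hsv[:,:,1]<70)&(hsv[:,:,2]>60)&(roi>0)).astype(np.uint8)
c=max(cv2.findContours(mk,0,1)[0],key=cv2.contourArea); e=cv2.fitEllipse(c); print(e,onz(k,*e[0],.084))
ks=cal("scene"); P=onz(k,*e[0],.084); print(proj(ks,P)*1.53125)
E
```

```text
(600, 638, 3)
[ 0.56380227 -0.10847263  0.012     ]
[ 0.58060096 -0.25346387  0.012     ]
board [0.69722099 0.31219541 0.014     ]
board [0.68613692 0.01648835 0.014     ]
board [0.44265151 0.0381697  0.014     ]
board [0.46924179 0.32638888 0.014     ]
((221.1065216064453, 201.3929901123047), (19.143993377685547, 21.26755142211914), 143.70828247070312) [0.51290951 0.10966746 0.084     ]
[332.23423671 329.08636173]
```

View pics/z1.png

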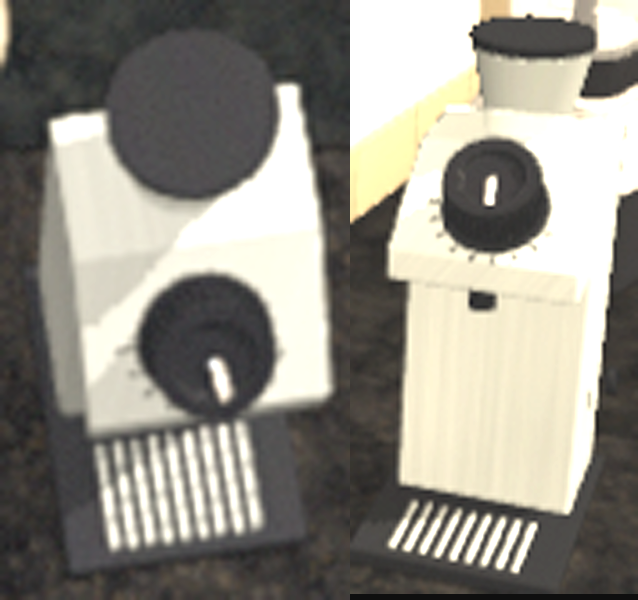

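```bash
cat > fit.py <<'E'
from h import *
from scipy.optimize import least_squares
kt,ks=cal("top"),cal("scene")
T=lambda u,v:(280+u/5,75+v/5); S=lambda u,v:(300+(u-350)/3.6,100+v/3.6)
obs=[(kt,T(70,570),(.017,.075,.012)),(kt,T(303,535),(.017,-.075,.012)),(kt,T(192,114),(.183,0,.352)),
(kt,T(90,435),(.058,.065,.228)),(kt,T(332,395),(.058,-.065,.228)),
(ks,S(389,278),(.058,.065,.205)),(ks,S(583,303),(.058,-.065,.205)),(ks,S(534,38),(.183,0,.352)),
(ks,S(560,588),(.017,-.075,.012))]
def W(p,X):
    c,s=np.cos(p[2]),np.sin(p[2]); return np.array([p[0]+c*X[0]-s*X[1],p[1]+s*X[0]+c*X[1],X[2]])
r=least_squares(lambda p:np.concatenate([proj(k,W(p,X))-uv for k,uv,X in obs]),[.57,-.18,0],loss="soft_l1")
p=r.x
E
python3 - <<'E'
from fit import *
print(p); print(np.round(np.array([proj(k,W(p,X))-uv for k,uv,X in obs]),1).tolist())
n=np.array([-np.sin(.6109),0,np.cos(.6109)])
def rc(s): return np.array([.058+s*np.cos(.6109),0,.228+s*np.sin(.6109)])+.038*n
for s in(.04,.05,.06,.065,.07,.08): 
  a=proj(kt,W(p,rc(s)));b=proj(ks,W(p,rc(s))); print(s,(a-[280,75])*5,(b-[300,100])*3.6+[350,0])
print("spot",W(p,(.07,0,.012)))
E
```

```text
[ 0.55560176 -0.18636104  0.1628494 ]
[[0.2, 0.9], [1.6, 0.3], [0.1, -0.7], [0.5, -0.8], [0.2, -0.5], [-0.7, 0.3], [-1.1, 0.8], [-0.0, -2.7], [-0.4, 0.1]]
0.04 [218.67191707 367.16806619] [491.98414853 178.2696202 ]
0.05 [216.99575187 349.06714179] [495.22499574 165.89920296]
0.06 [215.30781701 330.8391167 ] [498.44077956 153.62445348]
0.065 [214.45939715 321.67702232] [500.03936338 147.52260802]
0.07 [213.60798809 312.48264751] [501.63178961 141.44426626]
0.08 [211.89613894 293.99637177] [504.79831108 129.35755274]
spot [ 0.62467561 -0.1750119   0.012     ]
```

```bash
cat > plan.py <<'E'
from fit import *
from scipy.spatial.transform import Slerp
g=.6109
def gR(): return Ro.from_euler('z',p[2]).as_matrix()
def ringR(a):  # a deg about tool z from neutral
    d=gR()@np.array([np.sin(g),0,-np.cos(g)]); x=gR()@np.array([0,1,0]); 
    return np.c_[x,np.cross(d,x),d]@Ro.from_euler('z',a,degrees=True).as_matrix()
def tiltR(t,a,yaw):  # tool leaning by t deg (wrist toward grinder front) , turned a about z
    d=np.array([np.sin(np.radians(t)),0,-np.cos(np.radians(t))]); x=np.array([0,1,0.])
    return Ro.from_euler('z',yaw).as_matrix()@np.c_[x,np.cross(d,x),d]@Ro.from_euler('z',a,degrees=True).as_matrix()
def go(wps,grip,start=None):
    """wps: list of (pos,R). prints calls: row and rows needed"""
    if start is None:
        s=ctrl.get_state(); P,R=np.array(s["position"]),Ro.from_rotvec(s["tool_rot"]).as_matrix()
    else: P,R=start
    for Q,RQ in wps:
        Q=np.array(Q); rt=(Ro.from_matrix(R).inv()*Ro.from_matrix(RQ)).as_rotvec()
        n=1
        while True:
            sl=Slerp([0,1],Ro.from_matrix([R,RQ])); Rs=[sl(i/n).as_matrix() for i in range(n+1)]; Ps=[P+(Q-P)*i/n for i in range(n+1)]
            calls=[np.r_[Rs[i].T@(Ps[i+1]-Ps[i])/.1,(Ro.from_matrix(Rs[i]).inv()*Ro.from_matrix(Rs[i+1])).as_rotvec()/(np.pi/2)] for i in range(n)]
            k=[max(np.linalg.norm(c[:3])*2,np.linalg.norm(c[3:])*90/8.59) for c in calls]
            if max(abs(np.array(calls)).max(),0)<=1 and max(k)<=7.5: break
            n+=1
        for c,kk in zip(calls,k): print([*np.round(c,3).tolist(),grip],"rows",round(kk,1))
        P,R=Q,RQ; print("-- at",np.round(Q,3))
def ringpt(s=.044,out=0.): # point on ring axis, out from ring end
    n=np.array([-np.sin(g),0,np.cos(g)])
    return W(p,np.array([.058+s*np.cos(g),0,.228+s*np.sin(g)])+(.038+out)*n)
E
python3 - <<'E'
from plan import *
print(ringpt())
go([([.42,.35,.33],tiltR(10,-60,.3)),(ringpt(out=.041+.12),ringR(-75))],1)
E
```

```text
[ 0.62689074 -0.17464794  0.28436564]
[-0.898, -0.58, -0.128, -0.021, -0.031, -0.029, 1] rows 2.2
[-0.876, -0.617, -0.105, -0.021, -0.031, -0.029, 1] rows 2.2
[-0.852, -0.653, -0.084, -0.021, -0.031, -0.029, 1] rows 2.2
-- at [0.42 0.35 0.33]
[-0.41, -0.821, -0.156, -0.013, -0.045, -0.014, 1] rows 1.9
[-0.403, -0.827, -0.143, -0.013, -0.045, -0.014, 1] rows 1.9
[-0.395, -0.833, -0.131, -0.013, -0.045, -0.014, 1] rows 1.9
[-0.385, -0.839, -0.12, -0.013, -0.045, -0.014, 1] rows 1.9
[-0.375, -0.845, -0.11, -0.013, -0.045, -0.014, 1] rows 1.9
[-0.364, -0.851, -0.101, -0.013, -0.045, -0.014, 1] rows 1.9
-- at [ 0.536 -0.19   0.416]
```

{"method": "play_rows", "body": {"increments": [[[-0.9,-0.58,-0.13,-0.021,-0.031,-0.029,1],[-0.9,-0.58,-0.13,-0.021,-0.031,-0.029,1],[-0.9,-0.58,-0.13,-0.021,-0.031,-0.029,1]]]}}

```text
time: 0.4
position: [0.2988, 0.517, 0.3059]
tool_rot: [0.497, 3.043, 0.034]
ft_force: [0.4, -0.3, 0.1]
grip_width: 0.998
grip_force: 0.0
```

{"method": "play_rows", "body": {"increments": [[[-0.88,-0.62,-0.1,-0.021,-0.031,-0.029,1],[-0.88,-0.62,-0.1,-0.021,-0.031,-0.029,1],[-0.88,-0.62,-0.1,-0.021,-0.031,-0.029,1]]]}}

```text
time: 0.7
position: [0.3619, 0.4301, 0.3185]
tool_rot: [0.421, 3.001, 0.07]
ft_force: [1.2, -0.3, 0.2]
grip_width: 1.006
grip_force: 0.0
```

{"method": "play_rows", "body": {"increments": [[[-0.85,-0.65,-0.08,-0.021,-0.031,-0.029,1],[-0.85,-0.65,-0.08,-0.021,-0.031,-0.029,1],[-0.85,-0.65,-0.08,-0.021,-0.031,-0.029,1]]]}}

```text
time: 1.0
position: [0.4248, 0.3442, 0.331]
tool_rot: [0.347, 2.955, 0.104]
ft_force: [0.2, 0.0, 0.3]
grip_width: 1.001
grip_force: 0.0
```

{"method": "play_rows", "body": {"increments": [[[-0.41,-0.82,-0.16,-0.013,-0.045,-0.014,1],[-0.41,-0.82,-0.16,-0.013,-0.045,-0.014,1],[-0.41,-0.82,-0.16,-0.013,-0.045,-0.014,1]]]}}

```text
time: 1.3
position: [0.4418, 0.2547, 0.3459]
tool_rot: [0.308, 2.887, 0.118]
ft_force: [0.3, 0.2, -0.6]
grip_width: 0.999
grip_force: 0.0
```

{"method": "play_rows", "body": {"increments": [[[-0.4,-0.83,-0.14,-0.013,-0.045,-0.014,1],[-0.4,-0.83,-0.14,-0.013,-0.045,-0.014,1],[-0.4,-0.83,-0.14,-0.013,-0.045,-0.014,1]]]}}

```text
time: 1.6
position: [0.4602, 0.1651, 0.3599]
tool_rot: [0.27, 2.816, 0.132]
ft_force: [0.2, 1.3, -0.3]
grip_width: 1.007
grip_force: 0.0
```

{"method": "play_rows", "body": {"increments": [[[-0.4,-0.83,-0.13,-0.013,-0.045,-0.014,1],[-0.4,-0.83,-0.13,-0.013,-0.045,-0.014,1],[-0.4,-0.83,-0.13,-0.013,-0.045,-0.014,1]]]}}

```text
time: 1.9
position: [0.4734, 0.1098, 0.37]
tool_rot: [0.221, 2.763, 0.151]
ft_force: [0.7, 0.2, -0.5]
grip_width: 0.998
grip_force: 0.0
```

```bash
python3 - <<'E'
from plan import *
print(np.round(ctrl.get_state()["joint_positions"],2))
go([(ringpt(out=.041+.12),ringR(-75))],1)
E
```

```text
[-0.24 -0.29 -0.05  1.96  0.02  1.09  1.11]
[-0.418, -0.932, -0.144, -0.011, -0.048, -0.014, 1] rows 2.1
[-0.407, -0.938, -0.129, -0.011, -0.048, -0.014, 1] rows 2.1
[-0.396, -0.945, -0.115, -0.011, -0.048, -0.014, 1] rows 2.1
-- at [ 0.536 -0.19   0.416]
```

```bash
python3 - <<'E'
from plan import *
go([([.53,.0,.37],tiltR(24,-68,.2)),(ringpt(out=.105),ringR(-75))],1)
E
```

```text
[-0.356, -0.501, 0.061, -0.004, -0.011, 0.008, 1] rows 1.2
[-0.36, -0.497, 0.065, -0.004, -0.011, 0.008, 1] rows 1.2
-- at [0.53 0.   0.37]
[-0.353, -0.872, -0.002, -0.014, -0.06, -0.028, 1] rows 1.9
[-0.314, -0.887, 0.011, -0.014, -0.06, -0.028, 1] rows 1.9
-- at [ 0.567 -0.184  0.37 ]
```

{"method": "play_rows", "body": {"increments": [[[-0.72,-1.0,0.13,-0.008,-0.022,0.016,1],[-0.72,-1.0,0.13,-0.008,-0.022,0.016,1],[-0.72,-1.0,0.13,-0.008,-0.022,0.016,1],[-0.72,-1.0,0.13,-0.008,-0.022,0.016,1]]]}}

```text
time: 2.3
position: [0.5322, -0.0062, 0.3692]
tool_rot: [0.269, 2.724, 0.166]
ft_force: [-0.8, 0.8, -0.6]
grip_width: 1.001
grip_force: 0.0
```

{"method": "play_rows", "body": {"increments": [[[-0.35,-0.87,0,-0.014,-0.06,-0.028,1],[-0.35,-0.87,0,-0.014,-0.06,-0.028,1],[-0.35,-0.87,0,-0.014,-0.06,-0.028,1]]]}}

```text
time: 2.6
position: [0.549, -0.0997, 0.3694]
tool_rot: [0.207, 2.629, 0.166]
ft_force: [0.4, 0.5, 0.2]
grip_width: 1.002
grip_force: 0.0
```

{"method": "play_rows", "body": {"increments": [[[-0.31,-0.89,0.01,-0.014,-0.06,-0.028,1],[-0.31,-0.89,0.01,-0.014,-0.06,-0.028,1],[-0.31,-0.89,0.01,-0.014,-0.06,-0.028,1],[-0.31,-0.89,0.01,-0.014,-0.06,-0.028,1],[-0.31,-0.89,0.01,-0.014,-0.06,-0.028,1]]]}}

```text
time: 3.1
position: [0.5673, -0.1845, 0.3692]
tool_rot: [0.131, 2.537, 0.171]
ft_force: [0.8, 0.8, 0.1]
grip_width: 1.003
grip_force: 0.0
```

```bash
python3 - <<'E'
from plan import *
s=ctrl.get_state(); i=ctrl.get_image("wrist")[:,:,::-1]; cv2.imwrite("pics/w1.png",i)
k=cal("wrist",s); print(np.round(s["joint_positions"],2),s["position"])
print("ring end proj",proj(k,ringpt()),"base",proj(k,ringpt(out=-.038)))
go([(ringpt(out=.105),ringR(-75))],1)
E
```

```text
[-0.14 -0.16  0.52  1.9  -0.3   0.87  2.  ] [ 0.56733636 -0.18447624  0.36919956]
ring end proj [246.6094445  215.08205922] base [246.5589883  200.20735734]
[-0.007, 0.003, -0.007, 0.0, -0.001, -0.003, 1] rows 0.0
-- at [ 0.567 -0.184  0.37 ]
```

View pics/w1.png

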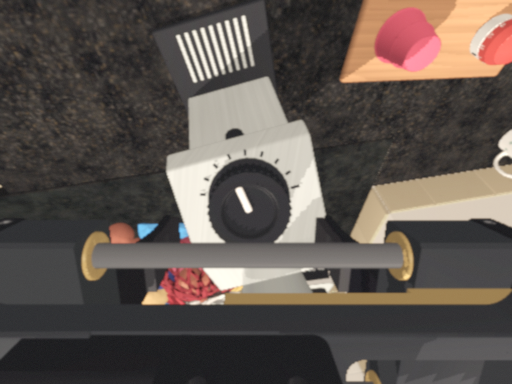

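The wrist view shows the ring face centred near (249,203), with the pointer from (238,189) to (248,212) and ticks on the downhill side. I'll fit the ring's circle.

```bash
python3 - <<'E'
from plan import *
i=cv2.imread("pics/w1.png"); k=cal("wrist"); g_=cv2.cvtColor(i,cv2.COLOR_BGR2GRAY)
m=((g_<75)).astype(np.uint8); m[:150]=0;m[238:]=0;m[:,:195]=0;m[:,305:]=0
m=cv2.morphologyEx(m,cv2.MORPH_OPEN,np.ones((5,5),np.uint8))
c=max(cv2.findContours(m,0,1)[0],key=cv2.contourArea)[:,0]
c=c[c[:,1]<232]
r=least_squares(lambda q:np.hypot(c[:,0]-q[0],c[:,1]-q[1])-q[2],[249,203,41],loss="soft_l1",f_scale=1.); print(r.x,np.abs(r.fun).mean(),c.min(0),c.max(0))
for s in(.03,.034,.038,.044):
  th=np.linspace(0,2*np.pi,24,endpoint=False); R=ringR(0)
  for out in(0,-.038):
    P=np.array([proj(k,ringpt(s,out)+.032*(R[:,0]*np.cos(t)+R[:,1]*np.sin(t))) for t in th]); print(s,out,P.min(0).round(1),P.max(0).round(1))
E
```

```text
[248.83244244 200.57627794  40.98643202] 1.075093840231144 [210 159] [288 231]
0.03 0 [199.6 156. ] [284.2 237. ]
0.03 -0.038 [206.6 149.6] [278.5 219.2]
0.034 0 [201.2 161.3] [285.4 241.5]
0.034 -0.038 [208.  154.1] [279.5 223.1]
0.038 0 [202.8 166.5] [286.6 246. ]
0.038 -0.038 [209.3 158.5] [280.5 227. ]
0.044 0 [205.2 174.2] [288.3 252.5]
0.044 -0.038 [211.3 165.1] [282.1 232.8]
```

{"method": "play_rows", "body": {"increments": [[[0.075,0.017,0.2,0,0,0,1],[0.075,0.017,0.4,0,0,0,1],[0.075,0.017,0.5,0,0,0,1],[0.075,0.017,0.6,0,0,0,1],[0.075,0.017,0.63,0,0,0,1],[0.075,0.017,0.63,0,0,0,1]]], "squeeze": 15}}

```text
time: 3.75
position: [0.5964, -0.179, 0.3139]
tool_rot: [0.135, 2.536, 0.169]
ft_force: [0.0, -0.3, 0.2]
grip_width: 1.001
grip_force: 0.0
```

```bash
python3 - <<'E'
from plan import *
i=ctrl.get_image("wrist")[:,:,::-1]; j=ctrl.get_image("scene")[:,:,::-1]
cv2.imwrite("pics/w2.png",np.hstack([cv2.resize(i,(480,360)),cv2.resize(j[100:220,270:370],(300,360),interpolation=cv2.INTER_CUBIC)]))
E
```

```text
(no output)
```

View pics/w2.png

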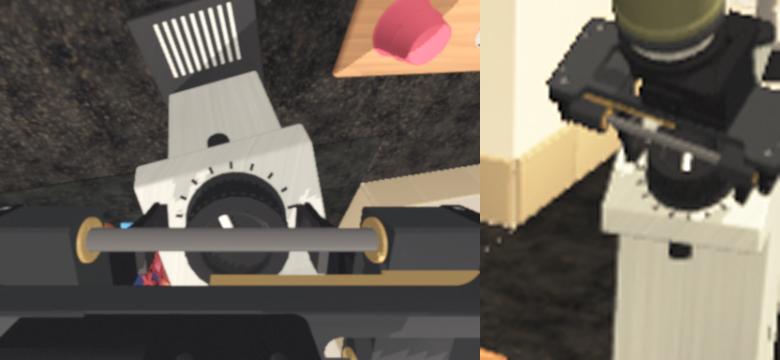

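The fingers straddle the ring, with tips near (160,225) and (310,225) and the ring centre at about (238,230), so it is centred. Closing now.

{"method": "play_rows", "body": {"increments": [[[0,0,0,0,0,0,0.2],[0,0,0,0,0,0,-0.2],[0,0,0,0,0,0,-0.2],[0,0,0,0,0,0,-0.2],[0,0,0,0,0,0,-0.2],[0,0,0,0,0,0,-0.2]]], "squeeze": 15}}

```text
time: 4.45
position: [0.5964, -0.1764, 0.3147]
tool_rot: [0.132, 2.536, 0.174]
ft_force: [-2.7, 5.7, 3.9]
grip_width: 0.733
grip_force: 15.0
```

{"method": "play_rows", "body": {"increments": [[[0,0.025,0,0,0,0,-0.2],[0,0.025,0,0,0,0.05,-0.2],[0,0.025,0,0,0,0.1,-0.2],[0,0.025,0,0,0,0.15,-0.2],[0,0.025,0,0,0,0.2,-0.2],[0,0.025,0,0,0,0.25,-0.2],[0,0.025,0,0,0,0.3,-0.2],[0,0.025,0,0,0,0.3,-0.2]]], "squeeze": 20}}

```text
time: 5.25
position: [0.5972, -0.1733, 0.3155]
tool_rot: [0.73, 2.462, 0.358]
ft_force: [-2.2, 6.4, 4.5]
grip_width: 0.73
grip_force: 20.0
```

```bash
cat > st.py <<'E'
from plan import *
s=ctrl.get_state(); R=Ro.from_rotvec(s["tool_rot"]).as_matrix()
print("t",s["time"],"Ftool",(R.T@s["ft_force"]).round(1),"Ttool",(R.T@s["torque"]).round(2),"j7",s["joint_positions"][6].round(2),"j",s["joint_positions"].round(2))
A=ringR(0).T@R; print("angle",np.degrees(np.arctan2(A[1,0],A[0,0])).round(2),"tilt",A[:,2].round(3),"grip",s["grip_width"]*87,s["grip_force"])
E
python3 st.py
```

```text
t 5.25 Ftool [ 3.3  6.1 -4.4] Ttool [-1.24  1.23  0.05] j7 1.59 j [-0.14 -0.06  0.51  1.93 -0.4   0.76  1.59]
angle -47.58 tilt [0.003 0.002 1.   ] grip 63.517157183196545 20.001400602632202
```

{"method": "play_rows", "body": {"increments": [[[0,0.02,0,0,0,0.05,-0.2],[0,0.02,0,0,0,0.1,-0.2],[0,0.02,0,0,0,0.15,-0.2],[0,0.02,0,0,0,0.2,-0.2],[0,0.02,0,0,0,0.25,-0.2],[0,0.02,0,0,0,0.25,-0.2],[0,0.02,0,0,0,0.25,-0.2]]]}}

```text
time: 5.95
position: [0.5987, -0.1714, 0.3168]
tool_rot: [1.213, 2.309, 0.501]
ft_force: [0.4, 6.8, 3.7]
grip_width: 0.727
grip_force: 20.0
```

```bash
python3 st.py
```

```text
t 5.95 Ftool [ 4.6  5.8 -2.1] Ttool [-1.04  1.37  0.  ] j7 1.2 j [-0.12 -0.06  0.49  1.93 -0.4   0.76  1.2 ]
angle -25.18 tilt [0.002 0.003 1.   ] grip 63.287778461396265 20.000433753593825
```

{"method": "play_rows", "body": {"increments": [[[0,0,0,0,0,0.04,-0.2],[0,0,0,0,0,0.08,-0.2],[0,0,0,0,0,0.12,-0.2],[0,0,0,0,0,0.12,-0.2],[0,0,0,0,0,0.12,-0.2]]]}}

```text
time: 6.45
position: [0.5995, -0.1708, 0.3175]
tool_rot: [1.437, 2.205, 0.567]
ft_force: [3.9, 8.2, 3.5]
grip_width: 0.733
grip_force: 20.0
```

```bash
python3 st.py
```

```text
t 6.45 Ftool [5.6 7.9 0.1] Ttool [-1.28  1.36 -0.11] j7 1.01 j [-0.12 -0.06  0.48  1.93 -0.4   0.76  1.01]
angle -14.44 tilt [0.002 0.005 1.   ] grip 63.739271880793865 20.000285154674202
```

{"method": "play_rows", "body": {"increments": [[[0.015,0.02,0,0,0,0.05,-0.2],[0.015,0.02,0,0,0,0.1,-0.2],[0.015,0.02,0,0,0,0.15,-0.2],[0.015,0.02,0,0,0,0.2,-0.2],[0.015,0.02,0,0,0,0.2,-0.2],[0.015,0.02,0,0,0,0.2,-0.2]]]}}

```text
time: 7.05
position: [0.6011, -0.1701, 0.3187]
tool_rot: [1.797, 1.985, 0.668]
ft_force: [8.1, 6.4, 1.5]
grip_width: 0.734
grip_force: 20.0
```

```bash
python3 st.py
```

```text
t 7.05 Ftool [5.5 7.9 4. ] Ttool [-1.36  0.94  0.09] j7 0.69 j [-0.11 -0.06  0.47  1.93 -0.4   0.76  0.69]
angle 3.63 tilt [-0.001  0.007  1.   ] grip 63.8407051882498 19.999703162466176
```

{"method": "play_rows", "body": {"increments": [[[0,0,0,0,0,0.04,-0.2],[0,0,0,0,0,0.08,-0.2],[0,0,0,0,0,0.12,-0.2],[0,0,0,0,0,0.12,-0.2],[0,0,0,0,0,0.12,-0.2]]]}}

```text
time: 7.55
position: [0.602, -0.1701, 0.3194]
tool_rot: [1.999, 1.829, 0.725]
ft_force: [12.2, 5.2, -0.1]
grip_width: 0.731
grip_force: 20.0
```

```bash
python3 st.py
```

```text
t 7.55 Ftool [5.7 9.3 7.5] Ttool [-1.74  1.08 -0.13] j7 0.5 j [-0.1  -0.06  0.46  1.93 -0.4   0.76  0.5 ]
angle 14.37 tilt [-0.002  0.009  1.   ] grip 63.617321958962364 19.99947213102132
```

{"method": "play_rows", "body": {"increments": [[[0.02,0.03,0.02,0,0,0,-0.2],[0.02,0.03,0.02,0,0,0.05,-0.2],[0.02,0.03,0.02,0,0,0.1,-0.2],[0.02,0.03,0.02,0,0,0.15,-0.2],[0.02,0.03,0.02,0,0,0.15,-0.2],[0.02,0.03,0.02,0,0,0.15,-0.2]]]}}

```text
time: 8.15
position: [0.6037, -0.1708, 0.3199]
tool_rot: [2.241, 1.608, 0.786]
ft_force: [0.1, 2.7, 7.2]
grip_width: 0.727
grip_force: 20.0
```

```bash
python3 st.py
```

```text
t 8.15 Ftool [ 4.5  2.9 -5.6] Ttool [ 0.02  0.47 -0.09] j7 0.26 j [-0.09 -0.05  0.45  1.92 -0.4   0.76  0.26]
angle 27.97 tilt [-0.003  0.007  1.   ] grip 63.207453458532434 20.000726985745132
```

{"method": "play_rows", "body": {"increments": [[[0.015,0.01,-0.02,0,0,0.04,-0.2],[0.015,0.01,-0.02,0,0,0.08,-0.2],[0.015,0.01,-0.02,0,0,0.12,-0.2],[0.015,0.01,-0.02,0,0,0.12,-0.2],[0.015,0.01,-0.02,0,0,0.12,-0.2]]]}}

```text
time: 8.65
position: [0.6048, -0.1694, 0.3219]
tool_rot: [2.416, 1.412, 0.832]
ft_force: [8.9, 2.1, 1.4]
grip_width: 0.726
grip_force: 20.0
```

```bash
python3 st.py
```

```text
t 8.65 Ftool [5.6 6.1 4.2] Ttool [-0.79  0.71 -0.4 ] j7 0.07 j [-0.08 -0.05  0.44  1.92 -0.4   0.76  0.07]
angle 38.65 tilt [-0.004  0.007  1.   ] grip 63.182685414459435 19.999644915224053
```

{"method": "play_rows", "body": {"increments": [[[0,0,0,0,0,0.04,-0.2],[0,0,0,0,0,0.08,-0.2],[0,0,0,0,0,0.12,-0.2],[0,0,0,0,0,0.12,-0.2],[0,0,0,0,0,0.12,-0.2]]]}}

```text
time: 9.15
position: [0.6079, -0.1667, 0.3249]
tool_rot: [2.572, 1.199, 0.883]
ft_force: [19.8, 5.2, 2.2]
grip_width: 0.71
grip_force: 21.4
```

```bash
python3 st.py
```

```text
t 9.15 Ftool [14.8 10.1 10.1] Ttool [-1.27  2.79 -0.56] j7 -0.12 j [-0.08 -0.05  0.43  1.91 -0.4   0.76 -0.12]
angle 49.3 tilt [-0.003  0.015  1.   ] grip 61.79439932432457 21.417690447124187
```

{"method": "play_rows", "body": {"increments": [[[0,0,0,0,0,0,1],[0,0,0,0,0,0,1],[0,0,0,0,0,0,1],[0,0,-0.2,0,0,0,1],[0,0,-0.4,0,0,0,1],[0,0,-0.6,0,0,0,1],[0,0,-0.6,0,0,0,1]]]}}

```text
time: 9.85
position: [0.5673, -0.1777, 0.3703]
tool_rot: [2.584, 1.192, 0.868]
ft_force: [-0.0, 0.4, -0.5]
grip_width: 1.0
grip_force: 0.0
```

```bash
python3 st.py; python3 - <<'E'
from plan import *
s=ctrl.get_state(); print(s["position"])
i=ctrl.get_image("wrist")[:,:,::-1]; cv2.imwrite("pics/w3.png",i)
cv2.imwrite("pics/w3b.png",np.hstack([cv2.resize(i,(480,360)),cv2.resize(cv2.imread("pics/w1.png")[120:260,180:320],(320,360))]))
np.save("w3s.npy",np.r_[s["position"],s["tool_rot"]])
E
```

```text
t 9.85 Ftool [ 0.  -0.5  0.4] Ttool [ 0.43 -0.62 -0.01] j7 -0.18 j [-0.06 -0.16  0.43  1.9  -0.31  0.87 -0.18]
angle 49.71 tilt [-0.005  0.003  1.   ] grip 87.02827007170417 0.0
[ 0.56732984 -0.17768349  0.3703098 ]
```

View pics/w3b.png

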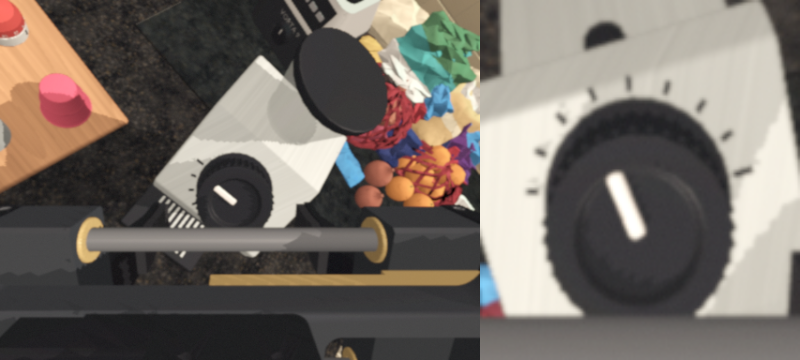

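The new view shows the pointer from about (236,203) to (215,187), aimed up and left. In the w1 inset it aimed at the sixth tick from the right, which is click 5. I'll compute the pointer angles in the ring plane.

```bash
cat > ptr.py <<'E'
from plan import *
def ptr(img,st,box,c0=None):
    k=cal("wrist",st); x0,x1,y0,y1=box
    g_=cv2.cvtColor(img,cv2.COLOR_BGR2GRAY); m=np.zeros(g_.shape,np.uint8); m[y0:y1,x0:x1]=(g_[y0:y1,x0:x1]>150)
    c=max(cv2.findContours(m,0,1)[0],key=cv2.contourArea); 
    b=cv2.boxPoints(cv2.minAreaRect(c)); e=[(b[0]+b[1])/2,(b[2]+b[3])/2,(b[1]+b[2])/2,(b[3]+b[0])/2]
    i=0 if np.linalg.norm(e[0]-e[1])>np.linalg.norm(e[2]-e[3]) else 2
    R=ringR(0); n=-R[:,2]; o0=ringpt(.036)
    def pl(uv): o,d=ray(k,*uv); return R.T@(o+d*(((o0-o)@n)/(d@n))-o0)
    a,bb=pl(e[i]),pl(e[i+1]); 
    if np.hypot(*a[:2])<np.hypot(*bb[:2]): a,bb=bb,a
    d=a-bb; print("tip",a.round(4),"tail",bb.round(4),"ang(dir)",np.degrees(np.arctan2(d[1],d[0])).round(1), e[i],e[i+1], cv2.contourArea(c))
E
python3 - <<'E'
from ptr import *
a=np.load("w3s.npy")
ptr(cv2.imread("pics/w1.png"),dict(position=np.array([0.56733636,-0.18447624,0.36919956]),tool_rot=np.array([.131,2.537,.171])),(225,262,182,218))
ptr(cv2.imread("pics/w3.png"),dict(position=a[:3],tool_rot=a[3:]),(222,260,190,224))
E
```

```text
tip [-0.0027 -0.0145  0.    ] tail [ 0.0005  0.007  -0.    ] ang(dir) -98.7 [237.43797 186.79564] [249.16426 211.92339] 186.0
tip [0.0243 0.0077 0.    ] tail [ 0.0026  0.0074 -0.    ] ang(dir) 0.7 [229.1114  198.86386] [250.62129 216.46286] 182.0
```

```bash
python3 - <<'E'
from plan import *
q=ringpt(.045,.041)+.004*ringR(0)[:,0]; print(q)
R=Ro.from_rotvec(ctrl.get_state()["tool_rot"]).as_matrix()
go([(q,ringR(49))],1)
E
```

```text
[ 0.60384387 -0.17438101  0.31852366]
[-0.014, 0.03, 0.619, 0.002, 0.001, -0.008, 1] rows 1.2
-- at [ 0.604 -0.174  0.319]
```

{"method": "play_rows", "body": {"increments": [[[-0.014,0.03,0.2,0,0,0,1],[-0.014,0.03,0.4,0,0,0,1],[-0.014,0.03,0.55,0,0,0,1],[-0.014,0.03,0.62,0,0,0,1],[-0.014,0.03,0.62,0,0,0,1]]]}}

```text
time: 10.4
position: [0.6041, -0.1726, 0.3156]
tool_rot: [2.589, 1.199, 0.861]
ft_force: [-0.3, 0.5, 0.4]
grip_width: 1.0
grip_force: 0.0
```

{"method": "play_rows", "body": {"increments": [[[0,0,0,0,0,0,0.2],[0,0,0,0,0,0,-0.2],[0,0,0,0,0,0,-0.2],[0,0,0,0,0,0,-0.2],[0,0,0,0,0,0,-0.2],[0,0,0,0,0,0,-0.2]]], "squeeze": 20}}

```text
time: 11.0
position: [0.6048, -0.174, 0.319]
tool_rot: [2.584, 1.195, 0.867]
ft_force: [1.2, -2.8, 1.5]
grip_width: 0.732
grip_force: 20.0
```

```bash
python3 st.py
```

```text
t 11.0 Ftool [-0.8  3.2 -0.8] Ttool [-0.17 -0.55 -0.06] j7 -0.11 j [-0.08 -0.04  0.45  1.91 -0.4   0.77 -0.11]
angle 49.62 tilt [-0.004  0.002  1.   ] grip 63.64782306055345 19.99985995120369
```

{"method": "play_rows", "body": {"increments": [[[0,0.01,0,0,0,-0.08,-0.2],[0,0.01,0,0,0,-0.16,-0.2],[0,0.01,0,0,0,-0.24,-0.2],[0,0.01,0,0,0,-0.32,-0.2],[0,0.01,0,0,0,-0.33,-0.2],[0,0.01,0,0,0,-0.33,-0.2]]]}}

```text
time: 11.6
position: [0.6037, -0.1735, 0.3182]
tool_rot: [2.106, 1.75, 0.742]
ft_force: [-6.7, 0.6, 5.6]
grip_width: 0.73
grip_force: 20.0
```

```bash
python3 st.py
```

```text
t 11.6 Ftool [ 0.8 -2.5 -8.3] Ttool [ 1.44 -0.19  0.07] j7 0.41 j [-0.09 -0.04  0.46  1.91 -0.4   0.77  0.41]
angle 19.9 tilt [-0.    -0.002  1.   ] grip 63.53216448737795 20.000914654810913
```

{"method": "play_rows", "body": {"increments": [[[0,0,0,0,0,-0.08,-0.2],[0,0,0,0,0,-0.16,-0.2],[0,0,0,0,0,-0.24,-0.2],[0,0,0,0,0,-0.32,-0.2],[0,0,0,0,0,-0.337,-0.2],[0,0,0,0,0,-0.337,-0.2]]]}}

```text
time: 12.2
position: [0.6024, -0.1736, 0.3173]
tool_rot: [1.524, 2.168, 0.581]
ft_force: [-13.2, 0.6, 7.3]
grip_width: 0.728
grip_force: 20.0
```

```bash
python3 st.py
```

```text
t 12.2 Ftool [  3.9  -5.9 -13.3] Ttool [ 2.15  0.89 -0.08] j7 0.94 j [-0.11 -0.05  0.48  1.91 -0.4   0.77  0.94]
angle -10.42 tilt [ 0.001 -0.005  1.   ] grip 63.32097124004836 20.001286582555622
```

{"method": "play_rows", "body": {"increments": [[[0,0,0,0,0,0,1],[0,0,0,0,0,0,1],[0,0,0,0,0,0,1],[0,0,-0.2,0,0,0,1],[0,0,-0.4,0,0,0,1],[0,0,-0.6,0,0,0,1],[0,0,-0.6,0,0,0,1]]]}}

```text
time: 12.9
position: [0.5711, -0.1803, 0.3704]
tool_rot: [1.52, 2.157, 0.584]
ft_force: [0.2, -1.2, 1.4]
grip_width: 1.001
grip_force: 0.0
```

```bash
python3 st.py; python3 - <<'E'
from ptr import *
s=ctrl.get_state(); i=ctrl.get_image("wrist")[:,:,::-1].copy(); cv2.imwrite("pics/w4.png",i); cv2.imwrite("pics/w4b.png",cv2.resize(i[120:260,160:340],(720,560)))
ptr(i,s,(222,262,186,224))
E
```

```text
t 12.9 Ftool [-1.3  0.6 -1.1] Ttool [ 0.66  0.04 -0.02] j7 0.87 j [-0.1  -0.15  0.47  1.9  -0.31  0.86  0.87]
angle -10.41 tilt [-0.004  0.005  1.   ] grip 87.08058387823048 0.0
tip [ 0.0136 -0.0112 -0.    ] tail [ 0.0031  0.0069 -0.    ] ang(dir) -59.9 [220.29268 196.13414] [241.63414 213.20732] 177.0
```

View pics/w4b.png

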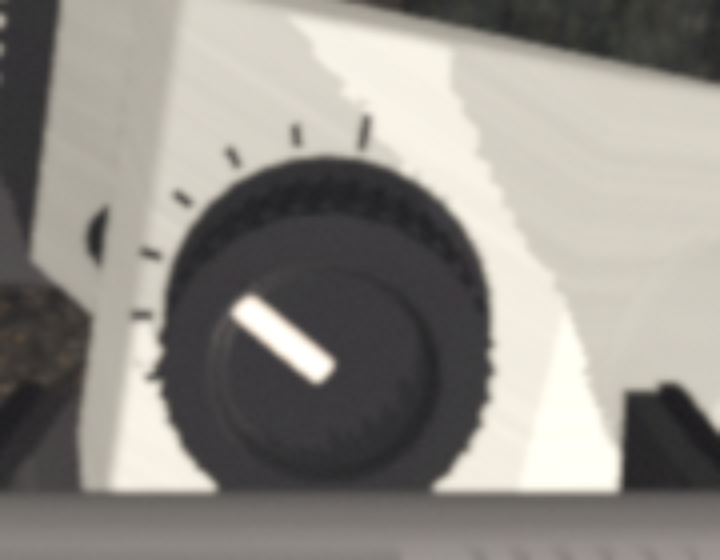

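The pointer now sits 60.6° from its stop angle and aims at the fourth tick counting the long zero tick at (365,132), so the ring rests at three clicks. Next I'll measure everything around the cup.

```bash
python3 - <<'E'
from plan import *
t=cv2.imread("pics/top0.png"); s=cv2.imread("pics/scene0.png")
B=1.53125
def tri(a,b):
    (o1,d1),(o2,d2)=ray(kt,*np.array(a)/B),ray(ks,*np.array(b)/B)
    A=np.c_[d1,-d2]; x=np.linalg.lstsq(A,o2-o1,rcond=None)[0]; return ((o1+d1*x[0]+o2+d2*x[1])/2).round(3)
print("left big rim",tri((336,383),(276,360)),"right big rim",tri((412,374),(362,378)),"cup rim",tri((338.6,308.4),(333,328)))
print("jar top",tri((262,299),(271,293)),"pink top",tri((352,252),(376,311)))
hsv=cv2.cvtColor(t,cv2.COLOR_BGR2HSV)
for box in [(200,235,236,270),(250,228,290,263),(207,188,235,214)]:
    x0,y0,x1,y1=box; m=np.zeros(t.shape[:2],np.uint8); m[y0:y1,x0:x1]=((hsv[y0:y1,x0:x1,1]<60)&(hsv[y0:y1,x0:x1,2]>90))
    c=max(cv2.findContours(m,0,1)[0],key=cv2.contourArea); print(cv2.boundingRect(c),cv2.minEnclosingCircle(c))
E
```

```text
left big rim [0.367 0.112 0.098] right big rim [ 0.386 -0.033  0.099] cup rim [0.513 0.109 0.086]
jar top [0.527 0.253 0.114] pink top [0.625 0.088 0.074]
(204, 238, 31, 29) ((219.08489990234375, 251.59434509277344), 15.55226993560791)
(255, 231, 29, 30) ((268.9961242675781, 245.1976776123047), 14.937448501586914)
(211, 191, 21, 22) ((221.39999389648438, 201.39999389648438), 10.84077262878418)
```

```bash
python3 - <<'E'
from plan import *
R=tiltR(30,-90,.163); d=R[:,2]; print(d)
G=np.array([.513,.1095,.062]); T=G-.051*d; print(T)
go([([.53,.0,.34],tiltR(30,-75,.163)),(T+[0,0,.13],R)],1)
E
```

```text
[ 0.49337244  0.08113958 -0.8660254 ]
[0.48783801 0.10536188 0.1061673 ]
[0.928, 0.039, 0.081, 0.021, 0.021, -0.359, 1] rows 3.8
[0.76, 0.531, 0.1, 0.021, 0.021, -0.359, 1] rows 3.8
-- at [0.53 0.   0.34]
[0.993, 0.881, 0.777, 0.0, 0.0, -0.167, 1] rows 3.1
-- at [0.488 0.105 0.236]
```

{"method": "play_rows", "body": {"increments": [[[0.93,0.04,0.08,0.021,0.021,-0.36,1],[0.93,0.04,0.08,0.021,0.021,-0.36,1],[0.93,0.04,0.08,0.021,0.021,-0.36,1],[0.93,0.04,0.08,0.021,0.021,-0.36,1],[0.93,0.04,0.08,0.021,0.021,-0.36,1]]]}}

```text
time: 13.45
position: [0.5504, -0.0882, 0.3518]
tool_rot: [0.844, 2.485, 0.376]
ft_force: [0.9, 0.7, -0.8]
grip_width: 1.003
grip_force: 0.0
```

{"method": "play_rows", "body": {"increments": [[[0.76,0.53,0.1,0.021,0.021,-0.36,1],[0.76,0.53,0.1,0.021,0.021,-0.36,1],[0.76,0.53,0.1,0.021,0.021,-0.36,1],[0.76,0.53,0.1,0.021,0.021,-0.36,1],[0.76,0.53,0.1,0.021,0.021,-0.36,1]]]}}

```text
time: 13.95
position: [0.5294, 0.001, 0.3379]
tool_rot: [0.125, 2.625, 0.149]
ft_force: [0.8, -0.2, -0.2]
grip_width: 0.999
grip_force: 0.0
```

{"method": "play_rows", "body": {"increments": [[[0.99,0.88,0.78,0,0,-0.167,1],[0.99,0.88,0.78,0,0,-0.167,1],[0.99,0.88,0.78,0,0,-0.167,1],[0.99,0.88,0.78,0,0,-0.167,1],[0.99,0.88,0.78,0,0,-0.167,1],[0.99,0.88,0.78,0,0,-0.167,1]]]}}

```text
time: 14.55
position: [0.4882, 0.1044, 0.2357]
tool_rot: [-0.215, 2.61, 0.057]
ft_force: [0.6, -0.0, 1.0]
grip_width: 1.001
grip_force: 0.0
```

```bash
python3 - <<'E'
from plan import *
print(ctrl.get_state()["joint_positions"].round(2))
R=tiltR(30,-90,.163); T=np.array([.4878,.1054,.1062]); go([(T+[0,0,.13],R)],1)
E
```

```text
[-0.3  -0.26 -0.01  2.25  0.12  0.64  1.35]
[-0.0, 0.011, -0.005, 0.0, 0.0, 0.001, 1] rows 0.0
-- at [0.488 0.105 0.236]
```

{"method": "play_rows", "body": {"increments": [[[0.16,0.005,0.28,0,0,0,1],[0.325,0.01,0.56,0,0,0,1],[0.4,0.01,0.69,0,0,0,1],[0.4,0.01,0.69,0,0,0,1]]]}}

```text
time: 14.95
position: [0.4865, 0.1044, 0.1535]
tool_rot: [-0.215, 2.614, 0.055]
ft_force: [0.0, 0.3, -0.3]
grip_width: 1.003
grip_force: 0.0
```

```bash
python3 - <<'E'
from plan import *
s=ctrl.get_state(); print(s["joint_positions"].round(2))
R=tiltR(30,-90,.163); T=np.array([.4878,.1054,.1062]); go([(T,R)],1)
i=ctrl.get_image("wrist")[:,:,::-1].copy(); cv2.imwrite("pics/w5.png",i); k=cal("wrist",s)
for t in np.linspace(0,2*np.pi,12,endpoint=False): cv2.circle(i,tuple(int(v) for v in proj(k,[.513+.029*np.cos(t),.1095+.029*np.sin(t),.084])),2,(0,0,255),-1)
cv2.imwrite("pics/w5b.png",i)
E
```

```text
[-0.28 -0.15 -0.02  2.34  0.16  0.44  1.3 ]
[0.222, 0.008, 0.418, -0.0, -0.003, 0.001, 1] rows 0.9
-- at [0.488 0.105 0.106]
```

View pics/w5b.png

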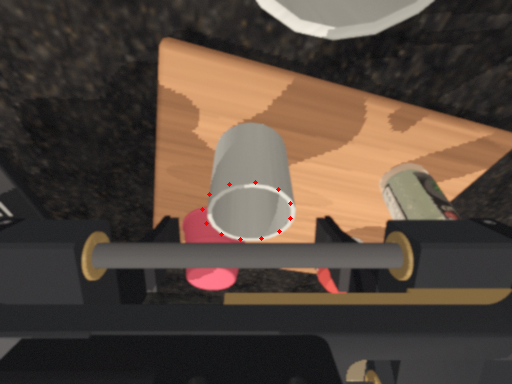

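The projected rim dots coincide with the cup's rim at (252,212) to within about 3 px, or 2 mm, and the cup lies between the fingers. Descending and gripping.

{"method": "play_rows", "body": {"increments": [[[0.11,0.01,0.2,0,0,0,1],[0.2,0.01,0.38,0,0,0,1],[0.22,0.01,0.42,0,0,0,1],[0.22,0.01,0.42,0,0,0,1]]]}}

```text
time: 15.4
position: [0.4894, 0.1071, 0.1086]
tool_rot: [-0.218, 2.61, 0.057]
ft_force: [0.1, -0.1, 0.8]
grip_width: 0.998
grip_force: 0.0
```

{"method": "play_rows", "body": {"increments": [[[0,0,0,0,0,0,0.4],[0,0,0,0,0,0,-0.3],[0,0,0,0,0,0,-0.3],[0,0,0,0,0,0,-0.3],[0,0,0,0,0,0,-0.3],[0,0,0,0,0,0,-0.3],[0,0,0,0,0,0,-0.3]]], "squeeze": 15}}

```text
time: 16.1
position: [0.4887, 0.1074, 0.108]
tool_rot: [-0.22, 2.61, 0.057]
ft_force: [-3.4, -0.0, 6.0]
grip_width: 0.672
grip_force: 15.0
```

```bash
python3 st.py; python3 - <<'E'
from plan import *
R=tiltR(30,-90,.163); T=np.array([.4878,.1054,.1062]); go([(T,R)],1)
E
```

```text
t 16.1 Ftool [-0.2  0.5 -6.9] Ttool [ 0.09  0.61 -0.03] j7 1.22 j [-0.27 -0.05 -0.05  2.37  0.24  0.31  1.22]
angle -90.29 tilt [ 0.001 -0.088  0.996] grip 58.49723412145762 14.99926937159401
[0.02, -0.018, 0.01, 0.001, -0.0, 0.003, 1] rows 0.1
-- at [0.488 0.105 0.106]
```

```bash
cat > refit.py <<'E'
from plan import *
import fit
k1=cal("wrist",dict(position=np.array([0.56733636,-0.18447624,0.36919956]),tool_rot=np.array([.131,2.537,.171])))
ob2=obs+[(k1,(155,36),(.017,-.075,.012)),(k1,(264,1),(.017,.075,.012)),(k1,(168,158),(.058,-.065,.228)),(k1,(303,122),(.058,.065,.228))]
def res(q,c=1):
    dx,dy=.5964-q[0],-.1764-q[1]; lat=-dx*np.sin(q[2])+dy*np.cos(q[2])
    return np.concatenate([proj(k,W(q,X))-uv for k,uv,X in ob2]+[[c*lat/.0015]])
if __name__=="__main__":
    for c in(0,1):
        r=least_squares(res,p,args=(c,),loss="soft_l1"); print(r.x.round(4),W(r.x,(.07,0,.012)).round(4)); print(r.fun.round(1))
    s=ctrl.get_state(); R=Ro.from_rotvec(s["tool_rot"]).as_matrix(); print("cup in tool",(R.T@(np.array([.513,.1095,.014])-s["position"])).round(4))
E
python3 refit.py
```

```text
[ 0.5571 -0.1845  0.1605] [ 0.6262 -0.1733  0.012 ]
[-0.3  0.3  1.  -0.2 -0.5 -1.3 -0.2 -1.4 -0.5 -1.  -1.1 -0.1 -1.6  0.5
 -0.4 -2.9 -0.9 -0.3 -5.2 -1.8 -0.6 -1.7 -4.  15.3  5.5 12.2  0. ]
[ 0.557  -0.1841  0.1596] [ 0.6261 -0.173   0.012 ]
[-0.5  0.3  0.9 -0.1 -0.6 -1.3 -0.3 -1.4 -0.6 -1.  -1.2 -0.1 -1.7  0.5
 -0.5 -2.9 -1.  -0.4 -4.9 -2.  -0.3 -1.8 -3.6 15.1  5.9 12.1  0.9]
cup in tool [ 0.0259 -0.0018  0.0936]
```

```bash
sed -i 's/(168,158),(.058,-.065,.228)/(168,158),(.058,-.065,.205)/; s/(303,122),(.058,.065,.228)/(303,122),(.058,.065,.205)/' refit.py; python3 refit.py
```

```text
[ 0.5594 -0.1833  0.1589] [ 0.6285 -0.1723  0.012 ]
[-0.7 -0.4  0.7 -0.9 -0.9 -2.3 -0.6 -2.3 -0.9 -1.8 -1.1 -0.5 -1.7  0.
 -0.4 -3.2 -1.  -0.9 -3.7 -0.1  0.4  0.5 -1.1 -0.6 -1.2 -1.5  0. ]
[ 0.5594 -0.1831  0.1585] [ 0.6285 -0.1721  0.012 ]
[-0.8 -0.4  0.6 -0.9 -0.9 -2.3 -0.7 -2.3 -0.9 -1.8 -1.1 -0.6 -1.8  0.
 -0.4 -3.2 -1.1 -0.9 -3.6 -0.1  0.5  0.5 -0.9 -0.7 -1.  -1.5  0.5]
cup in tool [ 0.0259 -0.0018  0.0936]
```

```bash
python3 - <<'E'
from plan import *
s=ctrl.get_state(); R=Ro.from_rotvec(s["tool_rot"]).as_matrix(); off=R@[.0259,0,.0936]
sp=np.array([.627,-.1727,.012]); f=np.array([np.cos(.16),np.sin(.16),0])
P0=s["position"]; print(P0,sp-off)
L=P0+[0,0,.08]; go([(L,R),(sp-off-.1*f+[0,0,.07],R),(sp-off-.05*f+[0,0,.02],R),(sp-off+[0,0,.012],R),(sp-off+[0,0,.002],R)],-.3)
E
```

```text
[0.48870596 0.10739895 0.10801828] [ 0.60297665 -0.17661282  0.10601776]
[-0.4, -0.001, -0.693, 0.0, 0.0, 0.0, -0.3] rows 1.6
-- at [0.489 0.107 0.188]
[0.121, -0.994, -0.022, 0.0, 0.0, 0.0, -0.3] rows 2.0
[0.121, -0.994, -0.022, 0.0, 0.0, 0.0, -0.3] rows 2.0
[0.121, -0.994, -0.022, 0.0, 0.0, 0.0, -0.3] rows 2.0
-- at [ 0.504 -0.193  0.176]
[-0.183, -0.003, 0.683, 0.0, 0.0, 0.0, -0.3] rows 1.4
-- at [ 0.554 -0.185  0.126]
[-0.393, -0.004, 0.319, 0.0, 0.0, 0.0, -0.3] rows 1.0
-- at [ 0.603 -0.177  0.118]
[0.05, 0.0, 0.087, 0.0, 0.0, 0.0, -0.3] rows 0.2
-- at [ 0.603 -0.177  0.108]
```

{"method": "play_rows", "body": {"increments": [[[-0.05,0,-0.09,0,0,0,-0.3],[-0.15,0,-0.26,0,0,0,-0.3],[-0.25,0,-0.43,0,0,0,-0.3],[-0.35,0,-0.6,0,0,0,-0.3],[-0.4,0,-0.69,0,0,0,-0.3],[-0.4,0,-0.69,0,0,0,-0.3]]], "squeeze": 20}}

```text
time: 16.7
position: [0.4892, 0.1078, 0.189]
tool_rot: [-0.22, 2.608, 0.058]
ft_force: [-0.3, -0.0, -2.0]
grip_width: 0.672
grip_force: 20.0
```

{"method": "play_rows", "body": {"increments": [[[0.03,-0.2,0,0,0,0,-0.3],[0.06,-0.5,-0.01,0,0,0,-0.3],[0.1,-0.8,-0.02,0,0,0,-0.3],[0.12,-0.99,-0.02,0,0,0,-0.3]]]}}

```text
time: 17.1
position: [0.4927, 0.0059, 0.1814]
tool_rot: [-0.218, 2.614, 0.056]
ft_force: [-0.8, 0.5, -2.0]
grip_width: 0.666
grip_force: 20.0
```

{"method": "play_rows", "body": {"increments": [[[0.03,-0.3,0,0,0,0,-0.3],[0.07,-0.6,-0.01,0,0,0,-0.3],[0.1,-0.9,-0.02,0,0,0,-0.3],[0.12,-0.99,-0.02,0,0,0,-0.3]]]}}

```text
time: 17.5
position: [0.4986, -0.0948, 0.178]
tool_rot: [-0.214, 2.613, 0.054]
ft_force: [0.2, 0.7, -2.1]
grip_width: 0.67
grip_force: 20.0
```

{"method": "play_rows", "body": {"increments": [[[0.03,-0.3,0,0,0,0,-0.3],[0.07,-0.6,-0.01,0,0,0,-0.3],[0.1,-0.9,-0.02,0,0,0,-0.3],[0.12,-0.99,-0.02,0,0,0,-0.3],[0.12,-0.99,-0.02,0,0,0,-0.3]]]}}

```text
time: 18.0
position: [0.5035, -0.1928, 0.1736]
tool_rot: [-0.216, 2.614, 0.055]
ft_force: [-0.8, 0.5, -1.2]
grip_width: 0.672
grip_force: 20.0
```

```bash
python3 st.py; python3 - <<'E'
from plan import *
s=ctrl.get_state(); R=tiltR(30,-90,.163); T=np.array([.603,-.1766,.106]); f=np.array([np.cos(.16),np.sin(.16),0])
go([(T-.05*f+[0,0,.02],R),(T+[0,0,.012],R),(T+[0,0,.002],R)],-.3)
E
```

```text
t 18.0 Ftool [1.3 0.6 0.7] Ttool [-0.02  0.89  0.03] j7 2.55 j [-0.29 -0.07  0.76  2.2  -0.46  0.61  2.55]
angle -90.13 tilt [-0.001 -0.091  0.996] grip 58.47623511319688 19.99990475174286
[-0.204, 0.0, 0.666, -0.001, -0.003, 0.001, -0.3] rows 1.4
-- at [ 0.554 -0.185  0.126]
[-0.393, -0.001, 0.319, 0.0, 0.0, 0.0, -0.3] rows 1.0
-- at [ 0.603 -0.177  0.118]
[0.05, -0.0, 0.087, 0.0, 0.0, 0.0, -0.3] rows 0.2
-- at [ 0.603 -0.177  0.108]
```

{"method": "play_rows", "body": {"increments": [[[-0.05,0,0.17,0,0,0,-0.3],[-0.1,0,0.33,0,0,0,-0.3],[-0.15,0,0.5,0,0,0,-0.3],[-0.2,0,0.67,0,0,0,-0.3],[-0.2,0,0.67,0,0,0,-0.3]]]}}

```text
time: 18.5
position: [0.5543, -0.1794, 0.1242]
tool_rot: [-0.225, 2.615, 0.061]
ft_force: [0.4, -0.3, -1.7]
grip_width: 0.671
grip_force: 20.0
```

{"method": "play_rows", "body": {"increments": [[[-0.08,0,0.06,0,0,0,-0.3],[-0.2,0,0.16,0,0,0,-0.3],[-0.32,0,0.26,0,0,0,-0.3],[-0.39,0,0.32,0,0,0,-0.3],[-0.39,0,0.32,0,0,0,-0.3],[-0.39,0,0.32,0,0,0,-0.3]]]}}

```text
time: 19.1
position: [0.6037, -0.1739, 0.1184]
tool_rot: [-0.221, 2.612, 0.057]
ft_force: [0.3, -0.1, -2.6]
grip_width: 0.669
grip_force: 20.0
```

```bash
python3 st.py; python3 - <<'E'
from plan import *
s=ctrl.get_state(); R=tiltR(30,-90,.163); T=np.array([.603,-.1766,.106])
go([(T+[0,0,.001],R)],-.3)
i=ctrl.get_image("scene")[:,:,::-1]; t=ctrl.get_image("top")[:,:,::-1]
i=cv2.resize(i[110:265,285:385],(387,600),interpolation=cv2.INTER_CUBIC);t=cv2.resize(t[100:200,280:350],(400,571),interpolation=cv2.INTER_CUBIC)
t=cv2.copyMakeBorder(t,0,29,0,0,cv2.BORDER_CONSTANT); cv2.imwrite("pics/p1.png",np.hstack([i,t]))
E
```

```text
t 19.1 Ftool [ 1.1 -0.2  2.4] Ttool [-0.05  0.82  0.03] j7 2.65 j [ 0.07  0.22  0.31  2.05 -0.7   0.51  2.65]
angle -90.34 tilt [ 0.001 -0.089  0.996] grip 58.216997522700154 19.998419102416847
[0.067, -0.025, 0.093, 0.001, -0.001, 0.004, -0.3] rows 0.2
-- at [ 0.603 -0.177  0.107]
```

View pics/p1.png

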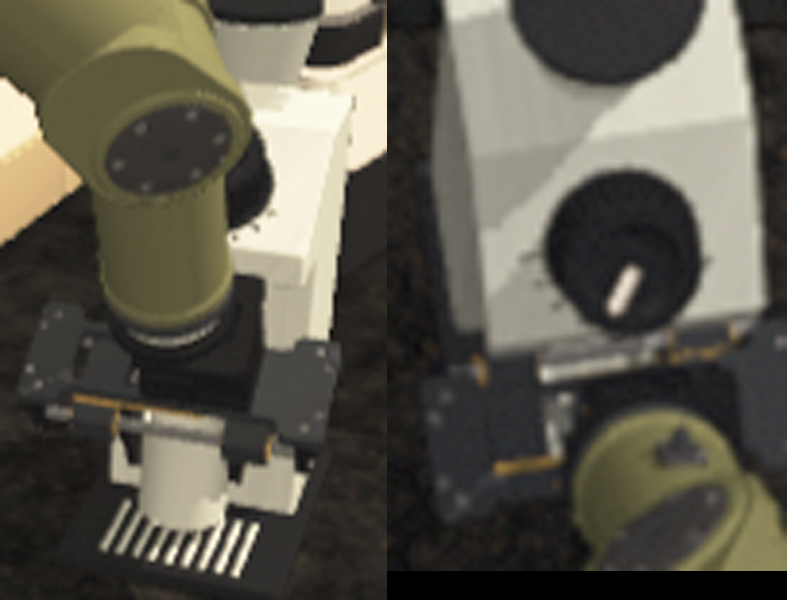

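The cup hangs upright over the back of the grille, at about (185,515), clear of the head. The pointer still sits at its setting. Lowering.

{"method": "play_rows", "body": {"increments": [[[0.01,-0.02,0.01,0,0,0,-0.3],[0.03,-0.02,0.04,0,0,0,-0.3],[0.05,-0.02,0.07,0,0,0,-0.3],[0.06,-0.02,0.09,0,0,0,-0.3],[0.06,-0.02,0.09,0,0,0,-0.3]]]}}

```text
time: 19.7
position: [0.6028, -0.1765, 0.1072]
tool_rot: [-0.219, 2.612, 0.057]
ft_force: [-0.5, -0.2, -2.0]
grip_width: 0.669
grip_force: 20.0
```

```bash
python3 st.py; python3 - <<'E'
from plan import *
s=ctrl.get_state(); R=Ro.from_rotvec(s["tool_rot"]).as_matrix(); print("cup bottom",s["position"]+R@[.0259,0,.0936], R[2].round(3))
E
```

```text
t 19.7 Ftool [ 1.5 -0.1  1.5] Ttool [-0.06  0.82  0.04] j7 2.67 j [ 0.15  0.24  0.23  2.06 -0.7   0.49  2.67]
angle -90.25 tilt [ 0.001 -0.089  0.996] grip 58.23258033653971 19.99850859228559
cup bottom [ 0.62669512 -0.17256271  0.01317831] [-0.498 -0.001 -0.867]
```

{"method": "play_rows", "body": {"increments": [[[0.01,0,0.015,0,0,0,-0.3],[0.01,0,0.015,0,0,0,-0.3],[0.01,0,0.015,0,0,0,-0.3]]]}}

```text
time: 20.0
position: [0.6032, -0.1766, 0.1061]
tool_rot: [-0.22, 2.611, 0.056]
ft_force: [-0.4, 0.7, -1.0]
grip_width: 0.672
grip_force: 20.0
```

```bash
python3 st.py
```

```text
t 20.0 Ftool [0.8 0.8 0.7] Ttool [0.02 0.76 0.04] j7 2.67 j [ 0.16  0.24  0.22  2.06 -0.7   0.49  2.67]
angle -90.29 tilt [ 0.001 -0.088  0.996] grip 58.49810735071295 19.999099533662275
```

{"method": "play_rows", "body": {"increments": [[[0.01,0,0.015,0,0,0,-0.3],[0.01,0,0.015,0,0,0,-0.3],[0.01,0,0.015,0,0,0,-0.3]]]}}

```text
time: 20.3
position: [0.6039, -0.1767, 0.106]
tool_rot: [-0.22, 2.608, 0.056]
ft_force: [-4.6, 0.8, 6.5]
grip_width: 0.671
grip_force: 20.0
```

{"method": "play_rows", "body": {"increments": [[[0,0,0,0,0,0,0.45],[0,0,0,0,0,0,0.6],[0,0,0,0,0,0,1],[0,0,0,0,0,0,1],[0,0,0,0,0,0,1]]]}}

```text
time: 20.8
position: [0.6031, -0.1765, 0.1042]
tool_rot: [-0.22, 2.611, 0.056]
ft_force: [-0.4, -0.0, 0.6]
grip_width: 0.961
grip_force: 0.0
```

{"method": "play_rows", "body": {"increments": [[[0,0,-0.1,0,0,0,1],[0,0,-0.25,0,0,0,1],[0,0,-0.4,0,0,0,1],[0.1,0,-0.6,0,0,0,1],[0.4,0,-0.8,0,0,0,1],[0.4,0,-0.8,0,0,0,1],[0.4,0,-0.8,0,0,0,1]]]}}

```text
time: 21.5
position: [0.5291, -0.1894, 0.1545]
tool_rot: [-0.218, 2.61, 0.056]
ft_force: [0.0, 1.0, -0.5]
grip_width: 1.001
grip_force: 0.0
```

```bash
python3 st.py; python3 - <<'E'
from plan import *
s=ctrl.get_state(); k=cal("wrist",s); w=ctrl.get_image("wrist")[:,:,::-1].copy(); i=ctrl.get_image("scene")[:,:,::-1].copy()
cv2.imwrite("pics/w6.png",w); cv2.imwrite("pics/s6.png",i)
w2=w.copy()
for t in np.linspace(0,2*np.pi,12,endpoint=False):
    cv2.circle(w2,tuple(int(v) for v in proj(k,[.627+.029*np.cos(t),-.1727+.029*np.sin(t),.082])),1,(0,0,255),-1)
cv2.imwrite("pics/p2.png",np.hstack([w2,cv2.resize(i[110:265,290:385],(235,384))]))
E
```

```text
t 21.5 Ftool [0.1 1.  0.6] Ttool [-0.03  0.56  0.01] j7 2.63 j [ 0.19  0.04  0.27  2.16 -0.58  0.58  2.63]
angle -90.22 tilt [ 0.    -0.087  0.996] grip 87.07188246867382 0.0
```

View pics/p2.png

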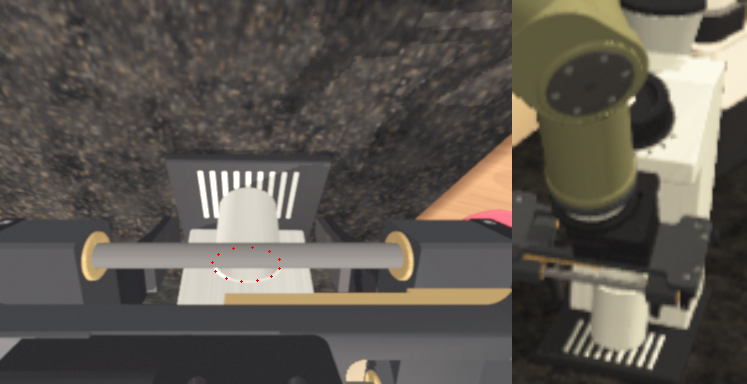

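The cup stands upright on the tray, front at (248,188) and rim around the red dots. Laterally it is centred, with the grille's middle at 248.5. I'll check depth against the tray's front edge at row 158.

```bash
python3 - <<'E'
from plan import *
w=cv2.imread("pics/w6.png"); k=cal("wrist"); g_=cv2.cvtColor(w,cv2.COLOR_BGR2GRAY).astype(int)
print(g_[150:170,250].tolist()); print(g_[178:200,241:256].mean(1).round().tolist())
f=np.array([np.cos(.16),np.sin(.16)]);l=np.array([-f[1],f[0]])
for uv in [(251,157),(251,160),(248,187),(168,158),(332,157),(218,215),(279,215),(201,171),(298,171)]:
    P=onz(k,*uv,.012)[:2]-[.627,-.1727]; print(uv,"from spot: long",round(P@f,4),"lat",round(P@l,4))
E
```

```text
[75, 65, 60, 58, 54, 56, 56, 57, 58, 60, 71, 80, 87, 93, 98, 100, 99, 101, 99, 100]
[165.0, 165.0, 164.0, 162.0, 159.0, 156.0, 149.0, 139.0, 137.0, 159.0, 194.0, 210.0, 214.0, 214.0, 214.0, 214.0, 214.0, 214.0, 214.0, 214.0, 214.0, 214.0]
(251, 157) from spot: long -0.0602 lat 0.0039
(251, 160) from spot: long -0.0568 lat 0.004
(248, 187) from spot: long -0.0235 lat 0.0018
(168, 158) from spot: long -0.0583 lat -0.0682
(332, 157) from spot: long -0.0609 lat 0.074
(218, 215) from spot: long 0.0191 lat -0.0299
(279, 215) from spot: long 0.0184 lat 0.0355
(201, 171) from spot: long -0.0436 lat -0.0412
(298, 171) from spot: long -0.0445 lat 0.0469
```

```bash
python3 - <<'E'
from plan import *
w=cv2.imread("pics/w6.png"); k=cal("wrist"); g_=cv2.cvtColor(w,cv2.COLOR_BGR2GRAY).astype(int)
for u in(195,205,290,300): print("col",u,g_[215:240,u].tolist())
print("row158",g_[160,160:176].tolist(),g_[160,322:345].tolist())
print("rim",[(u,g_[262:290,u].tolist()) for u in(235,248,260)])
f=np.array([np.cos(.16),np.sin(.16)]);l=np.array([-f[1],f[0]])
def loc(uv,z): P=onz(k,*uv,z)[:2]-[.627,-.1727]; return (P@f).round(4),(P@l).round(4)
print("pred rows: tray edge",proj(k,np.r_[.627-.053*f[0],-.1727-.053*f[1],.012]),"cup front bottom",proj(k,np.r_[.627-.029*f[0],-.1727-.029*f[1],.012]),"column",proj(k,np.r_[.627+.047*f[0],-.1727+.047*f[1],.012]),"rim near/far",proj(k,np.r_[.627-.029*f[0],-.1727-.029*f[1],.082]),proj(k,np.r_[.627+.029*f[0],-.1727+.029*f[1],.082]))
print(proj(k,np.r_[.627-.053*f[0],-.1727-.053*f[1],0]))
E
```

```text
col 195 [91, 91, 92, 92, 92, 93, 92, 91, 91, 91, 92, 92, 89, 115, 173, 203, 211, 212, 212, 212, 212, 212, 213, 212, 212]
col 205 [255, 255, 219, 143, 99, 92, 93, 94, 93, 90, 79, 74, 71, 95, 155, 199, 211, 212, 213, 212, 212, 212, 212, 211, 212]
col 290 [188, 180, 162, 120, 85, 79, 79, 79, 80, 79, 79, 77, 76, 79, 113, 173, 204, 211, 212, 211, 212, 213, 213, 213, 212]
col 300 [79, 79, 79, 79, 79, 79, 79, 79, 79, 77, 79, 79, 77, 78, 98, 154, 198, 210, 212, 212, 212, 213, 213, 213, 213]
row158 [76, 87, 94, 92, 85, 79, 80, 81, 81, 80, 81, 82, 81, 81, 80, 82] [61, 62, 62, 62, 61, 62, 63, 60, 59, 59, 60, 57, 58, 57, 61, 63, 60, 56, 54, 55, 54, 53, 56]
rim [(235, [161, 162, 161, 161, 162, 167, 191, 206, 211, 210, 210, 211, 211, 211, 212, 211, 214, 224, 233, 226, 217, 216, 216, 216, 216, 216, 216, 216]), (248, [162, 161, 162, 162, 161, 169, 195, 211, 216, 217, 217, 216, 217, 217, 217, 217, 218, 218, 224, 233, 227, 217, 213, 213, 213, 213, 212, 213]), (260, [162, 161, 161, 162, 161, 168, 192, 208, 212, 212, 212, 212, 212, 212, 212, 213, 215, 224, 232, 223, 215, 213, 213, 213, 214, 214, 214, 213])]
pred rows: tray edge [246.42698929 163.34368569] cup front bottom [246.22250446 182.88160056] column [245.72264956 230.64124284] rim near/far [245.95930306 246.27320835] [245.52672266 281.2922381 ]
[246.45786098 154.90363175]
```

```bash
python3 - <<'E'
from plan import *
s0=cv2.imread("pics/scene0.png"); g0=cv2.cvtColor(s0,cv2.COLOR_BGR2GRAY)
print(g0[176:192,326:350]); print(-ks[3].T@ks[4])
go([([.52,-.1,.28],tiltR(30,-90,.163)),([.42,.33,.32],tiltR(15,-75,.3))],1)
E
```

```text
[[176 174 174 172 173 173 172 172 172 173 170 173 175 174 174 175 176 176
  177 178 179 178 177 176]
 [174 174 173 173 173 173 173 173 171 170 173 173 174 173 174 177 177 176
  177 178 178 176 176 175]
 [168 171 173 172 172 172 173 172 170 172 174 174 173 173 175 176 175 176
  177 178 178 176 174 175]
 [163 164 163 164 163 162 165 156 169 173 173 173 173 176 175 175 176 178
  177 176 176 173 175 176]
 [171 167 159 164 159 155 151 108 136 140 140 147 155 161 169 174 174 176
  177 176 175 174 175 175]
 [171 171 174 176 176 171 158  56  29  38  48  71  91 103 136 168 162 167
  167 166 169 171 172 171]
 [170 171 174 176 175 172 158  47  28  29  33  33  31  34  87 168 157 162
  160 159 164 166 168 163]
 [170 170 173 176 174 171 158  26  29  30  32  31  31  40  95 170 170 172
  173 173 171 171 167 159]
 [171 171 174 176 174 172 159  26  29  32  31  31  32  37  95 169 170 171
  174 174 172 171 169 171]
 [171 170 174 176 174 172 163  84  45  32  32  31  41  76 116 170 170 172
  173 174 173 171 169 171]
 [171 171 174 177 174 171 170 148 122 115 116 116 118 138 155 170 169 172
  174 173 173 17
[... 293 characters left out ...]
174 171 170 170 173]
 [171 173 176 177 173 172 173 174 173 173 173 172 170 172 171 170 170 172
  173 174 172 169 170 173]
 [172 172 176 176 173 172 173 175 173 172 173 173 170 171 171 170 171 172
  173 173 171 169 170 173]]
[-0.37524072 -0.54099164  0.67576538]
[-0.336, 0.445, -0.533, 0.0, -0.0, 0.002, 1] rows 1.5
[-0.335, 0.445, -0.533, 0.0, -0.0, 0.002, 1] rows 1.5
-- at [ 0.52 -0.1   0.28]
[0.01, 0.881, -0.098, -0.002, 0.034, 0.017, 1] rows 1.8
[0.039, 0.881, -0.094, -0.002, 0.034, 0.017, 1] rows 1.8
[0.067, 0.88, -0.088, -0.002, 0.034, 0.017, 1] rows 1.8
[0.095, 0.878, -0.08, -0.002, 0.034, 0.017, 1] rows 1.8
[0.122, 0.875, -0.071, -0.002, 0.034, 0.017, 1] rows 1.8
-- at [0.42 0.33 0.32]
```

{"method": "play_rows", "body": {"increments": [[[-0.25,0.3,-0.6,0,0,0,1],[-0.5,0.6,-0.9,0,0,0,1],[-0.67,0.89,-1.0,0,0,0,1],[-0.67,0.89,-1.0,0,0,0,1]]]}}

```text
time: 22.0
position: [0.526, -0.0945, 0.2797]
tool_rot: [-0.231, 2.601, 0.056]
ft_force: [0.3, 0.7, 0.9]
grip_width: 0.998
grip_force: 0.0
```

{"method": "play_rows", "body": {"increments": [[[0.01,0.88,-0.1,0,0.034,0.017,1],[0.01,0.88,-0.1,0,0.034,0.017,1],[0.01,0.88,-0.1,0,0.034,0.017,1]]]}}

```text
time: 22.3
position: [0.5019, -0.0082, 0.2817]
tool_rot: [-0.201, 2.667, 0.063]
ft_force: [-0.9, -0.4, -0.4]
grip_width: 1.002
grip_force: 0.0
```

{"method": "play_rows", "body": {"increments": [[[0.04,0.88,-0.1,0,0.034,0.017,1],[0.04,0.88,-0.1,0,0.034,0.017,1],[0.04,0.88,-0.1,0,0.034,0.017,1]]]}}

```text
time: 22.6
position: [0.4812, 0.0771, 0.29]
tool_rot: [-0.169, 2.722, 0.068]
ft_force: [1.2, 0.1, 0.5]
grip_width: 0.999
grip_force: 0.0
```

{"method": "play_rows", "body": {"increments": [[[0.07,0.88,-0.09,0,0.034,0.017,1],[0.07,0.88,-0.09,0,0.034,0.017,1],[0.07,0.88,-0.09,0,0.034,0.017,1]]]}}

```text
time: 22.9
position: [0.4606, 0.163, 0.2974]
tool_rot: [-0.135, 2.778, 0.074]
ft_force: [-0.4, 0.3, 0.6]
grip_width: 1.002
grip_force: 0.0
```

```bash
python3 - <<'E'
from plan import *
print(ctrl.get_state()["joint_positions"].round(2))
a=cv2.imread("pics/scene0.png"); b=ctrl.get_image("scene")[:,:,::-1].copy(); cv2.imwrite("pics/s7.png",b); tp=ctrl.get_image("top")[:,:,::-1].copy(); cv2.imwrite("pics/t7.png",tp)
d=np.abs(a.astype(int)-b).sum(2); x0,y0,x1,y1=300,170,380,270
m=np.zeros(d.shape,np.uint8); m[y0:y1,x0:x1]=d[y0:y1,x0:x1]>45
m=cv2.morphologyEx(m,cv2.MORPH_OPEN,np.ones((2,2),np.uint8))
for c in cv2.findContours(m,0,1)[0]:
    if cv2.contourArea(c)>15: print(cv2.boundingRect(c),cv2.contourArea(c))
print("pred cup rows/cols at spot"); 
P=np.array([proj(ks,[.627+.029*np.cos(t),-.1727+.029*np.sin(t),z]) for z in(.012,.082) for t in np.linspace(0,6.28,36)]); print(P[:36].min(0),P[:36].max(0),P[36:].min(0),P[36:].max(0))
S=np.array([proj(ks,[.627+.0095*np.cos(t),-.1727+.0095*np.sin(t),.19]) for t in np.linspace(0,6.28,36)]); print("spout",S.min(0),S.max(0))
g=cv2.cvtColor(b,cv2.COLOR_BGR2GRAY); print(g[205:262:1,325].tolist()); print(g[235,305:350].tolist())
E
```

```text
[ 0.01 -0.25 -0.38  2.05 -0.03  0.96  1.3 ]
(310, 222, 37, 32) 518.0
pred cup rows/cols at spot
[321.01858658 240.43605648] [343.49695846 252.33795166] [322.35063653 217.38714795] [345.41459576 228.57818067]
spout [332.58832722 182.72005344] [340.45467928 185.96536903]
[172, 173, 174, 174, 173, 173, 173, 174, 173, 174, 174, 173, 173, 173, 170, 157, 149, 149, 150, 188, 214, 171, 141, 141, 141, 143, 143, 144, 144, 146, 146, 147, 147, 148, 150, 150, 150, 151, 151, 152, 153, 153, 153, 142, 114, 116, 151, 180, 171, 83, 48, 48, 41, 33, 32, 32, 34]
[22, 20, 22, 25, 31, 33, 33, 33, 34, 34, 33, 38, 52, 59, 88, 116, 135, 122, 131, 139, 146, 152, 158, 163, 167, 169, 170, 172, 173, 173, 175, 181, 185, 191, 198, 206, 210, 214, 216, 209, 168, 170, 170, 169, 167]
```

```bash
python3 -c "
from bench import ctrl
print(ctrl.close_job())"
```

```text
the job is handed in; nothing more can be done
None
```

The job is handed in: I turned the ring clockwise to its stop, backed it off three clicks (60.6° measured), and stood the cup upright on the tray within about 2–3 mm of centre under the spout; I did not re-measure the other things on the board afterwards.

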